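# Tuck the blade case's flap under its lip

## Task

Close the white clipper-blade case on the grooming counter: push its blue flap over from the outside until it lies flat over the case, and, while pressing it down, push its white ridge so that the flap's edge slides beneath the orange lip as far as it will go, then let go so that the lip holds it shut. Only push with the fingertips on the outside of the flap: do not grip the flap, do not lift or shove the case about, and leave everything else where it is.

Things in the scene. Friction and masses are not known exactly. Their poses are not given: they have to be found in the camera images.
- case: clipper-blade case: white open-topped box, 140 (x) x 120 (y) mm, walls 50 tall and 6 thick, about 1.6 kg, loose on the counter; origin at the centre of its underside, z up. The blue flap, as wide as the case, is hinged along its -x wall (the one towards the robot) and folds over towards +x, where the orange lip is
- flap_hinge (a point): point on the case: middle of the flap's hinge line, which runs along the case's y, at x = -66 mm, 53 mm above the counter; axes as the case's
- lip_edge (a point): on the case: middle of the lower free edge of the orange lip, at x = +42, z = 59 mm, 108 mm from the hinge line; axes as the case's. The lip is a strip as wide as the case, from there to x = +70 mm, top at z = 63; the slot beneath it is open towards -x and closed at the back
- flap_fold (a joint): fold angle of the flap, rad: 0 = flat over the case's mouth (a stop), 1.57 = upright, 1.75 = fully open. A soft spring opens it towards 1.4 (0.11 N m when flat; hinge friction 0.03 N m): let go untucked, it springs up. Once tucked, the lip holds it at about 0.04
- flap_slide (a joint): how far the panel is slid along its own plane away from the hinge, m: 0 = drawn back, 0.022 = fully out; stays where left (2.5 N of friction). Flat, its edge reaches the lip's edge at 0.008 and is 14 mm beneath the lip at 0.022. The panel collides with the lip: unless pressed down below about 0.035 rad its edge fouls the lip
- flap_edge (a point): middle of the panel's free edge, mid-thickness, 100 mm from the hinge line when drawn back; moves with it. x points away from the hinge along the panel, z out of its outside (up when flat). Panel: blue, 4 mm thick, 112 wide; its outside carries a grey hinge strip, 2.5 thick, over the first 30 mm from the hinge
- ridge (a point): on the panel's outside, foot of the hinge-side face of the white push ridge, 72 mm from the hinge line when drawn back; axes as flap_edge. Ridge: 46 mm long across the panel, 6 thick, 8 high. Between grey strip and ridge are 42 mm of bare panel for a fingertip, which slides the panel out by pushing on the ridge
- flap_lining: black lining, 60 x 80 x 2 mm, on the inside of the flap (the side facing the lip when open, down when flat); the flap must not be gripped by it. Origin on the hinge line when the panel is drawn back
- slicker_brush: slicker brush lying flat beside the case: orange head 55 x 70 mm with wire pins, wooden handle, 150 mm long, 25 mm high; origin under its middle, handle towards its -x. Bystander
- steel_comb: steel comb lying on the other side of the case, 150 x 24 x 8 mm, long in its x; origin under its middle. Bystander
- spray_bottle: clear spray bottle with blue cap, 62 mm across, 190 mm tall, origin under its middle. Bystander
- shampoo: green bottle with white cap, 66 mm across, 170 mm tall, origin under its middle. Bystander
- jar: amber glass jar with metal lid, 72 mm across, 85 mm tall, origin under its middle. Bystander
- clipper: red hair clipper lying down, 160 x 44 x 38 mm, long in its x, origin under its middle. Bystander
- guide_comb: small red clipper guide comb, 30 x 45 x 14 mm, lying loose on the floor of the case; origin under its middle. Bystander

How it is judged:
By the outcome, as a careful person would: the job done as asked, in the order asked, and still so for the second after the job is handed in, with the robot touching nothing.
It also fails if it takes over 38 s, if anything falls off the work surface, if the arm or the gripper's body presses on something with over 40 N, if the wrist force passes 120 N, or if a joint passes its speed limit or range.

## Robot

A 7-joint arm with a two-finger parallel gripper is mounted at the origin on the work surface. World frame = base frame: x ahead of the robot, y to its left, z up, the work surface at z = 0. Lengths are in mm, angles in rad, forces in N, time in s.
With the tool pointing down it reaches from about 400 to 875 mm from the base axis. Payload 4.4 kg.
Tool frame: the origin (TCP) lies at the very end of the fingers, on their centre line; the grasp point (between the pads) lies 19 mm behind it; z points along the fingers, y is the direction in which the jaws open and shut (so a half turn about z gives the same grasp; the last joint's range is limited). The gripper opens to 85 mm and grips with 20 to 120 N. Pads are 22 mm wide; open, the fingers measure 114 mm over their backs; the gripper's body (76 mm by 85 mm) begins 54 mm behind the grasp point. The pads swing forward as they close: fully open they stand 13 mm farther back than shut.
Start: joints at [-1.344, 0.628, 0.038, 1.517, -0.027, 0.996, -0.02], TCP at [187.588, 622.357, 231.313] pointing down, gripper open.
Joint ranges: [-3.06, 3.06], [-0.37, 2.12], [-1.25, 1.32], [0.18, 2.47], [-1.1, 4.24], [0.23, 1.98], [-2.94, 2.94]. Speed limits (rad/s): [2.57, 2.57, 3.14, 3.14, 3.14, 3.14, 3.14].

## Interface

Orientations are given as [roll, pitch, yaw] about the fixed x, y, z axes, in that order (R = Rz(yaw) Ry(pitch) Rx(roll)).
In Python, from cell import read_state, get_image, calibration, finish_job gives the robot as it stands. The module is installed in compiled form; this text tells all that it offers.
- The arm moves only by the tool apply_moves, never from a script. Its argument "increments" is a list of rows, each an object of numbers: "tx", "ty", "tz": the shift along the world's x, y, z in m; "rx", "ry", "rz": the turn, a rotation vector about the world's x, y, z in units of 5 degrees (1.0 is 5 degrees); "claw": the finger opening in m, from 0 to 0.0854. In form: [{"tx": .., "ty": .., "tz": .., "rx": .., "ry": .., "rz": .., "claw": ..}, ...]. A call has 1 to 12 rows; each row is the pose to reach, as a shift and turn from the pose commanded when the call began; what a row does not reach only later rows make up. A row lasts 1/10 s, in which the tool goes at most 50 mm and 8.59 degrees, less where a joint would pass 70% of its speed; a pose out of reach is approached as far as the arm can. A call with a gripper value outside its range is refused whole. The fingers move at their own pace and stop on an object; the grip force is fixed at half the most. Time passes only in rows, so rows that repeat a pose let the fingers close. It gives the time, the measured TCP pose, the force and the opening at its end, in the units of the state.
- read_state(): the state, without advancing time (a new reading comes with each control period).
- get_image(name): name is "side" or "top" or "wrist"; returns the picture (420x560x3 uint8, red, green, blue); there is no depth.
- calibration(name): a dict with "camera_matrix" (3x3 intrinsics, pixels), "origin" and "attitude" of the camera in the world. Camera axes: x right, y up, looking along -z (the intrinsics and any distortion apply to the point x, -y, -z); pixel columns grow to the right and rows downward; lengths in mm; the calibration is good to about 2 mm. A picture is of the moment at which its call begins: read the wrist's pose just before it. calibration takes no time and is no camera call; for the wrist camera it gives the pose at the moment of the call.
- finish_job(): hands the job in, once; it reports no verdict.
The state is a dict: "clock": time; "qpos": joint angles; "qd": joint speeds; "tau": joint torques, N m; "eef_pos": TCP position; "tool_rot": TCP orientation; "force": force on the tool from outside, world axes, zero at the start; "torque": the same for the moment, N m; "width": finger opening in mm.
Only numpy, scipy, OpenCV 4.12 (cv2) and the standard library are available. Lean on these libraries where they do the work, as an engineer would, in place of code of your own. Each camera call takes 0.05 s, during which the arm holds its last target. There are 200 camera calls.

## Working session

There is one attempt and no reset: what is moved stays moved. The work goes in short steps, Python scripts to look and compute and a tool call to move; the robot and the scene stay as the last step left them, time stands still between calls to the robot, and variables do not carry over. Pictures are saved under pics/ and viewed, about 8 in all and at most 12, crops included, and the job is handed in when it is done.

Besides the shell and the picture viewer there is one more tool, called after ">>>" by a JSON object that holds its "name" and its "arguments". apply_moves: Moves the arm, as the interface text tells. Its arguments: {"type":"object","properties":{"increments":{"type":"array"}},"required":["increments"]}

```bash
mkdir -p pics
python3 - <<'E'
from cell import *
import cv2,numpy as np
s=read_state();print({k:np.round(v,3) for k,v in s.items()})
for n in("side","top"):
    c=calibration(n);print(n,c)
    cv2.imwrite(f"pics/{n}0.png",cv2.cvtColor(get_image(n),cv2.COLOR_RGB2BGR))
E
```

```text
{'clock': np.float64(0.0), 'qpos': array([-1.344,  0.629,  0.038,  1.518, -0.027,  0.996, -0.02 ]), 'qd': array([ 0.   , -0.001, -0.   ,  0.001, -0.   ,  0.   ,  0.   ]), 'tau': array([ 1.0000e-03, -5.6341e+01,  1.2260e+00, -1.9345e+01,  1.1000e-02,
        1.0000e-02,  0.0000e+00]), 'eef_pos': array([187.414, 621.729, 230.374]), 'tool_rot': array([-3.14 ,  0.   ,  2.849]), 'force': array([-0.246, -0.341, -0.105]), 'torque': array([-0.011, -0.026,  0.009]), 'width': np.float64(85.055)}
side {'camera_matrix': array([[428.2596885 ,   0.        , 278.50260945],
       [  0.        , 428.2596885 , 216.60402957],
       [  0.        ,   0.        ,   1.        ]]), 'origin': array([509.84288704, 737.5417375 , 834.93794043]), 'attitude': array([ 0.76274605,  0.0057446 , -3.1020871 ])}
top {'camera_matrix': array([[423.87501296,   0.        , 283.34994309],
       [  0.        , 423.87501296, 210.45033243],
       [  0.        ,   0.        ,   1.        ]]), 'origin': array([ 410.23706642,   -1.59190098, 1266.5043321 ]), 'attitude': array([ 0.12223435,  0.0090674 , -1.59950206])}
```

View pics/side0.png

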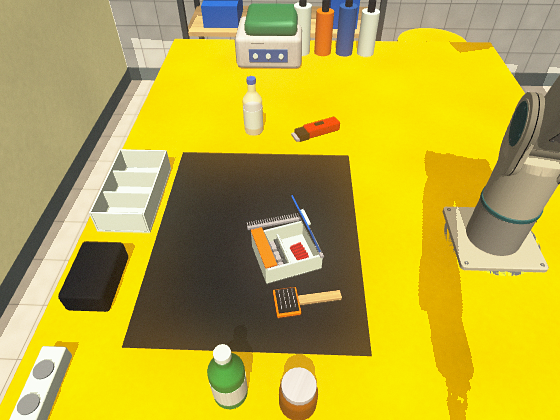

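View pics/top0.png

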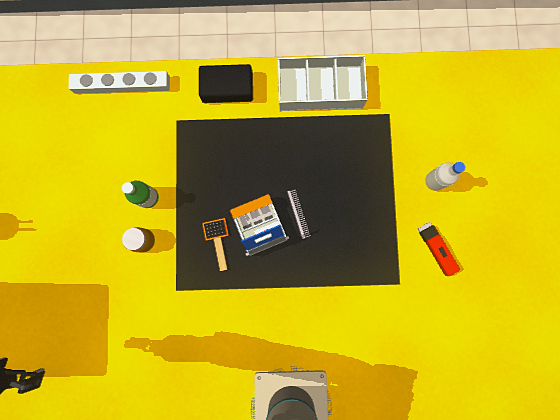

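The side view shows the case near (285,250) with its flap almost upright. The top view shows it near (262,225), with the orange lip facing away from the robot. Next I'll zoom in to pick corners.

Run:
```python
import cv2
for n,(x,y,w,h) in {"top":(222,185,76,75),"side":(240,190,90,95)}.items():
    i=cv2.imread(f"pics/{n}0.png")[y:y+h,x:x+w]
    i=cv2.resize(i,None,fx=6,fy=6,interpolation=cv2.INTER_CUBIC)
    for k in range(0,w,10): cv2.putText(i,str(x+k),(k*6,8),0,.3,(0,255,255),1);cv2.line(i,(k*6,0),(k*6,h*6),(90,90,90),1)
    for k in range(0,h,10): cv2.putText(i,str(y+k),(0,k*6+8),0,.3,(0,255,255),1);cv2.line(i,(0,k*6),(w*6,k*6),(90,90,90),1)
    cv2.imwrite(f"pics/{n}z.png",i)
```

```text
(no output)
```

View pics/topz.png

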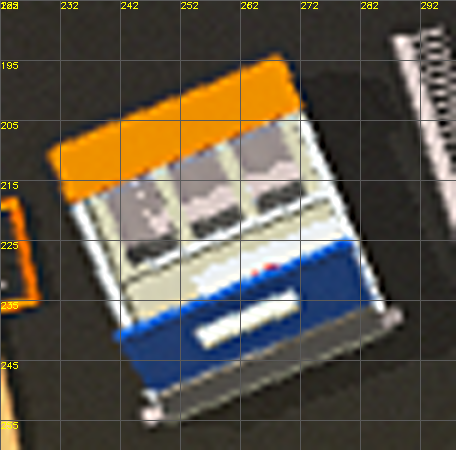

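View pics/sidez.png

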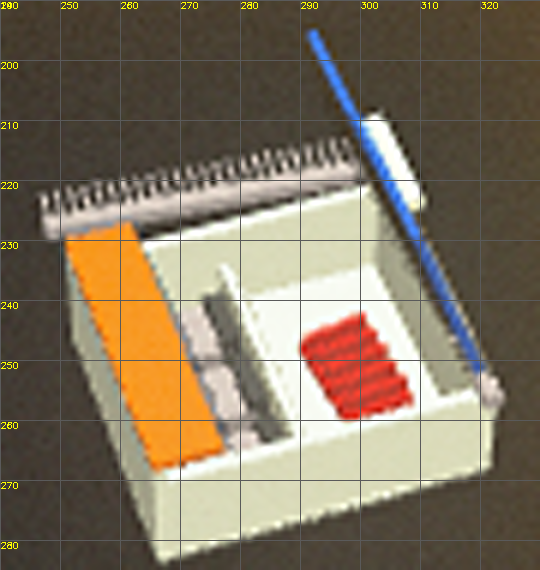

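The zoomed views give clear corners for the lip, the case bottom and the flap edge. Next I'll fit the case pose.

```bash
cat > h.py <<'E'
import numpy as np
from scipy.spatial.transform import Rotation as R
from scipy.optimize import least_squares
def proj(c,P):
    p=R.from_euler('xyz',c["attitude"]).inv().apply(np.atleast_2d(P)-c["origin"])
    q=(p*[1,-1,-1])@c["camera_matrix"].T
    return q[:,:2]/q[:,2:]
def flap(th,r,y,n=2,s=0): # distance from hinge, outward offset from mid-plane
    r=r+s
    return [-66+r*np.cos(th)-n*np.sin(th)+0,y,53+r*np.sin(th)+n*np.cos(th)]
def toworld(q,P):
    return R.from_euler('z',q[2]).apply(np.atleast_2d(P))+[q[0],q[1],0]
E
python3 - <<'E'
from h import *
from cell import calibration
T=[((70,60,63),230,210.3),((70,-60,63),269.2,194),((42,-60,63),272.3,203),((42,60,63),233.7,218.8)]
S=[((70,-60,63),251,229.2),((42,-60,63),262,227),((70,60,63),265.8,268.3),((42,60,63),277.5,265),((70,60,0),267.2,283.7),((-70,60,0),321.7,268)]
ct,cs=calibration("top"),calibration("side")
def res(q):
    th=q[3];F=lambda y:flap(th,100,y,0)
    t=proj(ct,toworld(q,[p for p,*_ in T]+[F(56),F(-56)]))-[x[1:] for x in T]+0 if 0 else proj(ct,toworld(q,[p for p,*_ in T]+[F(56),F(-56)]))-np.array([x[1:] for x in T]+[(241.2,240.8),(280.7,225)])
    s=proj(cs,toworld(q,[p for p,*_ in S]+[F(-56)]))-np.array([x[1:] for x in S]+[(292,195.3)])
    return np.r_[t,s].ravel()
r=least_squares(res,[480,50,-.4,1.4],loss='soft_l1')
print(r.x,np.round(res(r.x).reshape(-1,2),1))
q=r.x
for n,p in dict(hinge=(-66,0,53),lip=(42,0,59),edge=flap(q[3],100,0,2),ridge=flap(q[3],72,0,2)).items(): print(n,toworld(q,p).round(1))
E
```

```text
[5.21145591e+02 7.73645867e+01 3.64814831e-01 1.23658145e+00] [[-0.2 -0.6]
 [-0.7 -0.2]
 [-0.1 -0.3]
 [-0.3 -0.1]
 [ 0.1  0.2]
 [-0.2 -0.3]
 [ 0.2  0.4]
 [ 0.2 -0.2]
 [ 0.2 -1. ]
 [ 0.4 -1. ]
 [-0.4 -0.2]
 [ 0.3 -0. ]
 [ 0.4  0.5]]
hinge [[459.5  53.8  53. ]]
lip [[560.4  92.3  59. ]]
edge [[488.4  64.8 148.1]]
ridge [[479.8  61.6 121.7]]
```

The fit is good to about 1 px: case centre (521, 77), yaw 0.365, flap at 1.24 rad. Next I'll close the fingers, carry the tool over high and turn it so the jaws lie along the case's y.

>>> {"name": "apply_moves", "arguments": {"increments": [{"tx": 0.04,"ty": -0.04,"tz": 0.01,"rz": 1.2,"claw": 0},{"tx": 0.08,"ty": -0.08,"tz": 0.01,"rz": 2.4,"claw": 0},{"tx": 0.11,"ty": -0.12,"tz": 0.01,"rz": 3.6,"claw": 0},{"tx": 0.14,"ty": -0.16,"tz": 0.01,"rz": 5,"claw": 0},{"tx": 0.16,"ty": -0.2,"tz": 0.01,"rz": 6.3,"claw": 0},{"tx": 0.18,"ty": -0.24,"tz": 0.01,"rz": 7.54,"claw": 0},{"tx": 0.19,"ty": -0.27,"tz": 0.01,"rz": 7.54,"claw": 0},{"tx": 0.2,"ty": -0.3,"tz": 0.01,"rz": 7.54,"claw": 0},{"tx": 0.2,"ty": -0.3,"tz": 0.01,"rz": 7.54,"claw": 0},{"tx": 0.2,"ty": -0.3,"tz": 0.01,"rz": 7.54,"claw": 0}]}}

```text
$.increments[0]: bad value
```

Run:
```python
from h import *
q=[521.1,77.4,.365]; e=R.from_euler('z',.365)
for th in [1.237,1.1,.95,.8,.65,.5,.35,.2,.1,0]:
    tau=.25*th/1.237
    C=np.array(flap(th,56,0,2)); f=np.array([np.cos(tau),0,np.sin(tau)])
    print(th,"tilt units %.2f"%np.degrees(tau/5),toworld(q,C-11*f).round(1), "rot/unit",np.round([np.sin(.365),-np.cos(.365)],3))
```

```text
1.237 tilt units 2.86 [[464.9  55.9 103.8]] rot/unit [ 0.357 -0.934]
1.1 tilt units 2.55 [[471.5  58.4 101.4]] rot/unit [ 0.357 -0.934]
0.95 tilt units 2.20 [[478.3  61.   97.6]] rot/unit [ 0.357 -0.934]
0.8 tilt units 1.85 [[484.4  63.4  92.8]] rot/unit [ 0.357 -0.934]
0.65 tilt units 1.51 [[489.8  65.4  87. ]] rot/unit [ 0.357 -0.934]
0.5 tilt units 1.16 [[494.2  67.1  80.5]] rot/unit [ 0.357 -0.934]
0.35 tilt units 0.81 [[497.7  68.5  73.3]] rot/unit [ 0.357 -0.934]
0.2 tilt units 0.46 [[500.1  69.4  65.6]] rot/unit [ 0.357 -0.934]
0.1 tilt units 0.23 [[501.   69.7  60.4]] rot/unit [ 0.357 -0.934]
0 tilt units 0.00 [[501.5  69.9  55. ]] rot/unit [ 0.357 -0.934]
```

The call was refused because rows seem to need every key, so I'm resending with all of them.

>>> {"name": "apply_moves", "arguments": {"increments": [{"tx": 0.04,"ty": -0.04,"tz": 0.01,"rx": 0,"ry": 0,"rz": 1.2,"claw": 0.0},{"tx": 0.08,"ty": -0.08,"tz": 0.01,"rx": 0,"ry": 0,"rz": 2.4,"claw": 0.0},{"tx": 0.11,"ty": -0.12,"tz": 0.01,"rx": 0,"ry": 0,"rz": 3.6,"claw": 0.0},{"tx": 0.14,"ty": -0.16,"tz": 0.01,"rx": 0,"ry": 0,"rz": 5,"claw": 0.0},{"tx": 0.16,"ty": -0.2,"tz": 0.01,"rx": 0,"ry": 0,"rz": 6.3,"claw": 0.0},{"tx": 0.18,"ty": -0.24,"tz": 0.01,"rx": 0,"ry": 0,"rz": 7.54,"claw": 0.0},{"tx": 0.19,"ty": -0.27,"tz": 0.01,"rx": 0,"ry": 0,"rz": 7.54,"claw": 0.0},{"tx": 0.2,"ty": -0.3,"tz": 0.01,"rx": 0,"ry": 0,"rz": 7.54,"claw": 0.0},{"tx": 0.2,"ty": -0.3,"tz": 0.01,"rx": 0,"ry": 0,"rz": 7.54,"claw": 0.0},{"tx": 0.2,"ty": -0.3,"tz": 0.01,"rx": 0,"ry": 0,"rz": 7.54,"claw": 0.0}]}}

```text
clock: 1.1
eef_pos: [387.8, 321.9, 241.2]
tool_rot: [3.141, -0.0, -2.778]
force: [-0.2, 0.7, -0.4]
width: -0.0
```

>>> {"name": "apply_moves", "arguments": {"increments": [{"tx": 0.01,"ty": -0.045,"tz": 0,"rx": 0,"ry": 0,"rz": 0,"claw": 0.0},{"tx": 0.02,"ty": -0.09,"tz": 0,"rx": 0,"ry": 0,"rz": 0,"claw": 0.0},{"tx": 0.03,"ty": -0.135,"tz": 0,"rx": 0,"ry": 0,"rz": 0,"claw": 0.0},{"tx": 0.04,"ty": -0.18,"tz": 0,"rx": 0,"ry": 0,"rz": 0,"claw": 0.0},{"tx": 0.045,"ty": -0.225,"tz": 0,"rx": 0,"ry": 0,"rz": 0,"claw": 0.0},{"tx": 0.05,"ty": -0.276,"tz": 0,"rx": 0,"ry": 0,"rz": 0,"claw": 0.0},{"tx": 0.05,"ty": -0.276,"tz": -0.02,"rx": 0.5,"ry": -1.33,"rz": 0,"claw": 0.0},{"tx": 0.05,"ty": -0.276,"tz": -0.04,"rx": 1.02,"ry": -2.67,"rz": 0,"claw": 0.0},{"tx": 0.05,"ty": -0.276,"tz": -0.07,"rx": 1.02,"ry": -2.67,"rz": 0,"claw": 0.0},{"tx": 0.05,"ty": -0.276,"tz": -0.1,"rx": 1.02,"ry": -2.67,"rz": 0,"claw": 0.0},{"tx": 0.05,"ty": -0.276,"tz": -0.1,"rx": 1.02,"ry": -2.67,"rz": 0,"claw": 0.0},{"tx": 0.05,"ty": -0.276,"tz": -0.1,"rx": 1.02,"ry": -2.67,"rz": 0,"claw": 0.0}]}}

```text
clock: 2.3
eef_pos: [435.0, 36.1, 151.9]
tool_rot: [-3.112, 0.219, -2.773]
force: [-0.2, -0.8, -0.2]
width: 0.2
```

Run:
```python
from cell import *
import cv2,numpy as np
s=read_state();print(s["qpos"].round(2),np.round(s["tool_rot"],3))
a=get_image("side")[140:300,230:430]
cv2.imwrite("pics/s1.png",cv2.resize(cv2.cvtColor(a,cv2.COLOR_RGB2BGR),None,fx=3.5,fy=3.5,interpolation=2))
```

```text
[ 0.22  0.44 -0.48  2.36  0.85  0.25  0.94] [-3.112  0.219 -2.773]
```

View pics/s1.png

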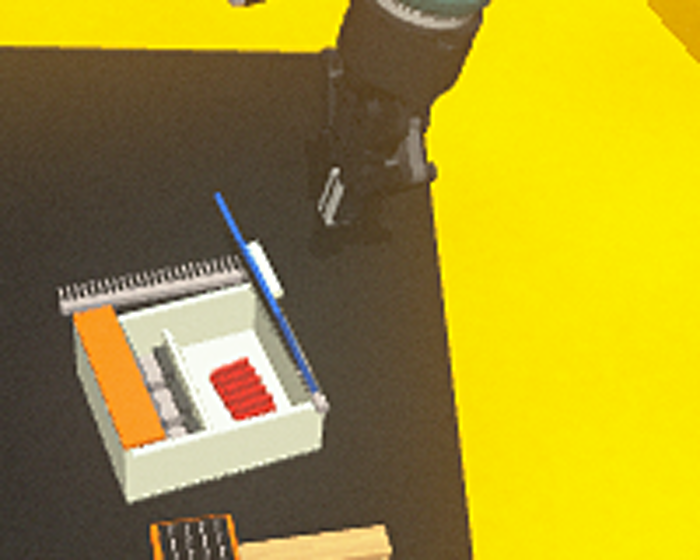

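The fingertips are at about (330,215) in this crop, clear of the flap, but the tilt runs into joint limits. I'll work with the tool vertical; the ridge's top corner may then touch first, but only with about 0.6 N.

```bash
cat >> h.py <<'E'
def need(pos,tau=0.):
    from cell import read_state
    s=read_state(); t=R.from_euler('xyz',[np.pi,0,.365+np.pi])
    t=R.from_rotvec(tau*np.array([np.sin(.365),-np.cos(.365),0]))*t
    rv=(t*R.from_euler('xyz',s["tool_rot"]).inv()).as_rotvec(degrees=True)/5
    print("shift mm",np.round(pos-s["eef_pos"],1),"rot",rv.round(2))
E
python3 -c "
from h import *
need(np.array([443,47.5,152]))"
```

```text
shift mm [ 8.5 11.3  1.3] rot [-0.59  2.45 -0.01]
```

>>> {"name": "apply_moves", "arguments": {"increments": [{"tx": 0.004,"ty": 0.006,"tz": 0,"rx": -0.3,"ry": 1.2,"rz": 0,"claw": 0.0},{"tx": 0.0085,"ty": 0.011,"tz": 0,"rx": -0.59,"ry": 2.45,"rz": 0,"claw": 0.0},{"tx": 0.0085,"ty": 0.011,"tz": 0,"rx": -0.59,"ry": 2.45,"rz": 0,"claw": 0.0},{"tx": 0.0085,"ty": 0.011,"tz": 0,"rx": -0.59,"ry": 2.45,"rz": 0,"claw": 0.0}]}}

```text
clock: 2.75
eef_pos: [443.2, 46.9, 152.1]
tool_rot: [-3.141, 0.0, -2.776]
force: [0.7, -0.6, -0.5]
width: -0.0
```

```bash
python3 -c "
from h import *
need(np.array([443,47.5,104]))"
```

```text
shift mm [ -0.2   0.6 -48.1] rot [ 0.  0. -0.]
```

>>> {"name": "apply_moves", "arguments": {"increments": [{"tx": 0,"ty": 0,"tz": -0.02,"rx": 0,"ry": 0,"rz": 0,"claw": 0.0},{"tx": 0,"ty": 0,"tz": -0.046,"rx": 0,"ry": 0,"rz": 0,"claw": 0.0},{"tx": 0.006,"ty": 0.0023,"tz": -0.046,"rx": 0,"ry": 0,"rz": 0,"claw": 0.0},{"tx": 0.012,"ty": 0.0046,"tz": -0.046,"rx": 0,"ry": 0,"rz": 0,"claw": 0.0},{"tx": 0.0175,"ty": 0.0067,"tz": -0.046,"rx": 0,"ry": 0,"rz": 0,"claw": 0.0},{"tx": 0.0219,"ty": 0.0084,"tz": -0.046,"rx": 0,"ry": 0,"rz": 0,"claw": 0.0},{"tx": 0.025,"ty": 0.0097,"tz": -0.047,"rx": 0,"ry": 0,"rz": 0,"claw": 0.0},{"tx": 0.0286,"ty": 0.0109,"tz": -0.048,"rx": 0,"ry": 0,"rz": 0,"claw": 0.0},{"tx": 0.0286,"ty": 0.0109,"tz": -0.048,"rx": 0,"ry": 0,"rz": 0,"claw": 0.0}]}}

```text
clock: 3.65
eef_pos: [472.1, 56.4, 104.3]
tool_rot: [-3.139, 0.0, -2.778]
force: [0.4, 0.4, 0.0]
width: 0.2
```

Run:
```python
from cell import *
import cv2,numpy as np
a=get_image("side")[150:300,230:390]
cv2.imwrite("pics/s2.png",cv2.resize(cv2.cvtColor(a,cv2.COLOR_RGB2BGR),None,fx=4,fy=4,interpolation=2))
```

```text
(no output)
```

View pics/s2.png

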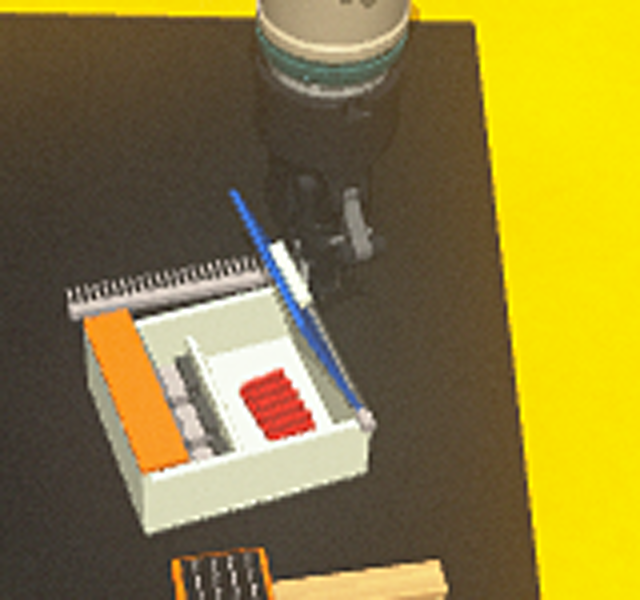

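Contact has begun and the flap edge has moved to about (235,192) in the crop. The case hasn't moved. Now I'll sweep the flap down along its arc.

>>> {"name": "apply_moves", "arguments": {"increments": [{"tx": 0.0032,"ty": 0.002,"tz": -0.0024,"rx": 0,"ry": 0,"rz": 0,"claw": 0.0},{"tx": 0.0062,"ty": 0.0035,"tz": -0.0048,"rx": 0,"ry": 0,"rz": 0,"claw": 0.0},{"tx": 0.0094,"ty": 0.0048,"tz": -0.0073,"rx": 0,"ry": 0,"rz": 0,"claw": 0.0},{"tx": 0.0123,"ty": 0.006,"tz": -0.0099,"rx": 0,"ry": 0,"rz": 0,"claw": 0.0},{"tx": 0.0152,"ty": 0.0072,"tz": -0.0129,"rx": 0,"ry": 0,"rz": 0,"claw": 0.0},{"tx": 0.0178,"ty": 0.0084,"tz": -0.016,"rx": 0,"ry": 0,"rz": 0,"claw": 0.0},{"tx": 0.0202,"ty": 0.0093,"tz": -0.0194,"rx": 0,"ry": 0,"rz": 0,"claw": 0.0},{"tx": 0.0222,"ty": 0.0101,"tz": -0.023,"rx": 0,"ry": 0,"rz": 0,"claw": 0.0},{"tx": 0.0241,"ty": 0.0108,"tz": -0.0266,"rx": 0,"ry": 0,"rz": 0,"claw": 0.0},{"tx": 0.0257,"ty": 0.0114,"tz": -0.0304,"rx": 0,"ry": 0,"rz": 0,"claw": 0.0},{"tx": 0.027,"ty": 0.0119,"tz": -0.0344,"rx": 0,"ry": 0,"rz": 0,"claw": 0.0},{"tx": 0.0281,"ty": 0.0123,"tz": -0.0384,"rx": 0,"ry": 0,"rz": 0,"claw": 0.0}]}}

```text
clock: 4.9
eef_pos: [500.1, 68.9, 65.7]
tool_rot: [-3.139, 0.0, -2.778]
force: [0.9, 0.9, 2.3]
width: -0.2
```

>>> {"name": "apply_moves", "arguments": {"increments": [{"tx": 0.0005,"ty": 0.0003,"tz": -0.0025,"rx": 0,"ry": 0,"rz": 0,"claw": 0.0},{"tx": 0.001,"ty": 0.0005,"tz": -0.005,"rx": 0,"ry": 0,"rz": 0,"claw": 0.0},{"tx": 0.0013,"ty": 0.0006,"tz": -0.0075,"rx": 0,"ry": 0,"rz": 0,"claw": 0.0},{"tx": 0.0014,"ty": 0.0007,"tz": -0.0095,"rx": 0,"ry": 0,"rz": 0,"claw": 0.0},{"tx": 0.0014,"ty": 0.0007,"tz": -0.0107,"rx": 0,"ry": 0,"rz": 0,"claw": 0.0},{"tx": 0.0014,"ty": 0.0007,"tz": -0.0107,"rx": 0,"ry": 0,"rz": 0,"claw": 0.0}]}}

```text
clock: 5.5
eef_pos: [500.9, 69.2, 55.1]
tool_rot: [-3.139, -0.001, -2.778]
force: [0.2, -1.2, 1.1]
width: -0.0
```

Run:
```python
from cell import *
import cv2,numpy as np
a=get_image("side")[195:295,240:335]
cv2.imwrite("pics/s3.png",cv2.resize(cv2.cvtColor(a,cv2.COLOR_RGB2BGR),None,fx=6,fy=6,interpolation=2))
```

```text
(no output)
```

View pics/s3.png

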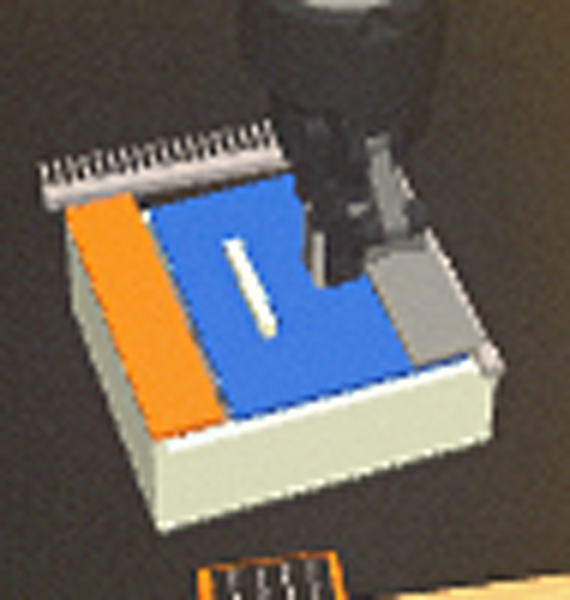

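The flap looks almost flat, with the ridge at (250,290) in the crop. The finger is on the bare panel behind it at (340,270). Now I'll press down in small steps and read the force.

>>> {"name": "apply_moves", "arguments": {"increments": [{"tx": 0,"ty": 0,"tz": -0.001,"rx": 0,"ry": 0,"rz": 0,"claw": 0.0},{"tx": 0,"ty": 0,"tz": -0.002,"rx": 0,"ry": 0,"rz": 0,"claw": 0.0},{"tx": 0,"ty": 0,"tz": -0.002,"rx": 0,"ry": 0,"rz": 0,"claw": 0.0}]}}

```text
clock: 5.85
eef_pos: [500.8, 69.1, 54.5]
tool_rot: [-3.138, -0.001, -2.778]
force: [-2.2, -1.0, 17.0]
width: -0.3
```

The flap is on its stop at 17 N. I'll ease off slightly, then slide forward towards the ridge.

>>> {"name": "apply_moves", "arguments": {"increments": [{"tx": 0.0,"ty": 0.0,"tz": 0.0006,"rx": 0,"ry": 0,"rz": 0,"claw": 0.0},{"tx": 0.0019,"ty": 0.0007,"tz": 0.0006,"rx": 0,"ry": 0,"rz": 0,"claw": 0.0},{"tx": 0.0037,"ty": 0.0014,"tz": 0.0006,"rx": 0,"ry": 0,"rz": 0,"claw": 0.0},{"tx": 0.0056,"ty": 0.0021,"tz": 0.0006,"rx": 0,"ry": 0,"rz": 0,"claw": 0.0},{"tx": 0.0075,"ty": 0.0029,"tz": 0.0006,"rx": 0,"ry": 0,"rz": 0,"claw": 0.0},{"tx": 0.0093,"ty": 0.0036,"tz": 0.0006,"rx": 0,"ry": 0,"rz": 0,"claw": 0.0},{"tx": 0.0112,"ty": 0.0043,"tz": 0.0006,"rx": 0,"ry": 0,"rz": 0,"claw": 0.0},{"tx": 0.0131,"ty": 0.005,"tz": 0.0006,"rx": 0,"ry": 0,"rz": 0,"claw": 0.0},{"tx": 0.0131,"ty": 0.005,"tz": 0.0006,"rx": 0,"ry": 0,"rz": 0,"claw": 0.0}]}}

```text
clock: 6.75
eef_pos: [512.2, 73.4, 54.5]
tool_rot: [-3.138, -0.004, -2.778]
force: [-4.4, -1.3, 14.7]
width: 0.1
```

Run:
```python
from cell import *
import cv2,numpy as np
a=get_image("side")[195:295,240:335]
cv2.imwrite("pics/s4.png",cv2.resize(cv2.cvtColor(a,cv2.COLOR_RGB2BGR),None,fx=6,fy=6,interpolation=2))
```

```text
(no output)
```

View pics/s4.png

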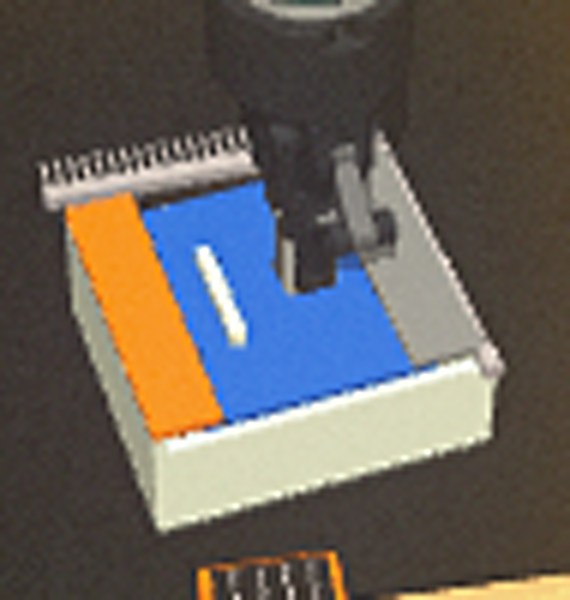

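Friction has carried the panel with the finger. The ridge is now at (221,295) in the crop, so the slide is about 12 mm, with the edge just under the lip and the case unmoved. I'll lighten the press so the finger slips forward to the ridge.

>>> {"name": "apply_moves", "arguments": {"increments": [{"tx": 0,"ty": 0,"tz": 0.001,"rx": 0,"ry": 0,"rz": 0,"claw": 0.0},{"tx": 0,"ty": 0,"tz": 0.001,"rx": 0,"ry": 0,"rz": 0,"claw": 0.0}]}}

```text
clock: 7.0
eef_pos: [512.5, 73.5, 54.7]
tool_rot: [-3.138, -0.004, -2.778]
force: [-2.2, -0.1, 6.0]
width: -0.1
```

>>> {"name": "apply_moves", "arguments": {"increments": [{"tx": 0,"ty": 0,"tz": 0.0003,"rx": 0,"ry": 0,"rz": 0,"claw": 0.0},{"tx": 0.0019,"ty": 0.0007,"tz": 0.0003,"rx": 0,"ry": 0,"rz": 0,"claw": 0.0},{"tx": 0.0037,"ty": 0.0014,"tz": 0.0003,"rx": 0,"ry": 0,"rz": 0,"claw": 0.0},{"tx": 0.0056,"ty": 0.0021,"tz": 0.0003,"rx": 0,"ry": 0,"rz": 0,"claw": 0.0},{"tx": 0.0075,"ty": 0.0029,"tz": 0.0003,"rx": 0,"ry": 0,"rz": 0,"claw": 0.0},{"tx": 0.0093,"ty": 0.0036,"tz": 0.0003,"rx": 0,"ry": 0,"rz": 0,"claw": 0.0},{"tx": 0.0112,"ty": 0.0043,"tz": 0.0003,"rx": 0,"ry": 0,"rz": 0,"claw": 0.0},{"tx": 0.0131,"ty": 0.005,"tz": 0.0003,"rx": 0,"ry": 0,"rz": 0,"claw": 0.0},{"tx": 0.0131,"ty": 0.005,"tz": 0.0003,"rx": 0,"ry": 0,"rz": 0,"claw": 0.0}]}}

```text
clock: 7.9
eef_pos: [528.1, 79.6, 55.1]
tool_rot: [-3.139, 0.001, -2.778]
force: [0.7, 0.1, 0.7]
width: 0.3
```

Run:
```python
from cell import *
import cv2,numpy as np
a=get_image("side")[195:295,240:335]
cv2.imwrite("pics/s5.png",cv2.resize(cv2.cvtColor(a,cv2.COLOR_RGB2BGR),None,fx=6,fy=6,interpolation=2))
```

```text
(no output)
```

View pics/s5.png

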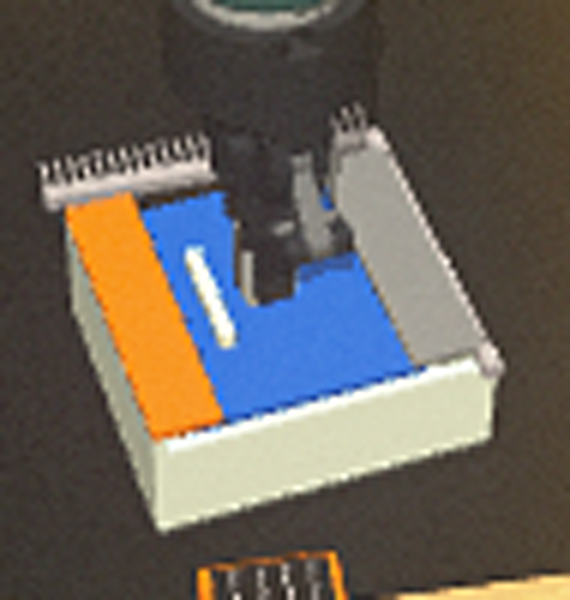

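The ridge is at (211,297) in the crop, so the slide is about 16 mm, and the finger is a few mm behind it. I'll continue with a light press.

>>> {"name": "apply_moves", "arguments": {"increments": [{"tx": 0.0019,"ty": 0.0007,"tz": -0.0002,"rx": 0,"ry": 0,"rz": 0,"claw": 0.0},{"tx": 0.0037,"ty": 0.0014,"tz": -0.0005,"rx": 0,"ry": 0,"rz": 0,"claw": 0.0},{"tx": 0.0056,"ty": 0.0021,"tz": -0.0005,"rx": 0,"ry": 0,"rz": 0,"claw": 0.0},{"tx": 0.0065,"ty": 0.0025,"tz": -0.0005,"rx": 0,"ry": 0,"rz": 0,"claw": 0.0},{"tx": 0.0075,"ty": 0.0029,"tz": -0.0005,"rx": 0,"ry": 0,"rz": 0,"claw": 0.0},{"tx": 0.0075,"ty": 0.0029,"tz": -0.0005,"rx": 0,"ry": 0,"rz": 0,"claw": 0.0}]}}

```text
clock: 8.55
eef_pos: [534.7, 82.1, 54.6]
tool_rot: [-3.139, -0.001, -2.778]
force: [-2.2, -0.7, 3.8]
width: 0.3
```

>>> {"name": "apply_moves", "arguments": {"increments": [{"tx": 0.0009,"ty": 0.0004,"tz": 0,"rx": 0,"ry": 0,"rz": 0,"claw": 0.0},{"tx": 0.0018,"ty": 0.0007,"tz": 0,"rx": 0,"ry": 0,"rz": 0,"claw": 0.0},{"tx": 0.0018,"ty": 0.0007,"tz": 0,"rx": 0,"ry": 0,"rz": 0,"claw": 0.0}]}}

```text
clock: 8.85
eef_pos: [536.8, 82.9, 54.6]
tool_rot: [-3.139, -0.0, -2.778]
force: [-2.0, -0.5, 3.1]
width: -0.1
```

Run:
```python
from cell import *
import cv2,numpy as np
a=get_image("side")[195:295,240:335]
cv2.imwrite("pics/s6.png",cv2.resize(cv2.cvtColor(a,cv2.COLOR_RGB2BGR),None,fx=6,fy=6,interpolation=2))
```

```text
(no output)
```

View pics/s6.png

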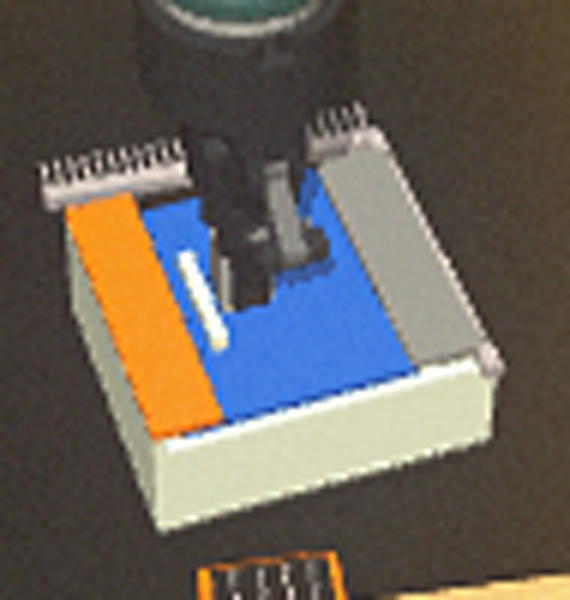

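The ridge is at (203,300) in the crop, about 20 mm out, with the finger right behind it. I'll go on in small steps until the stop shows in the force.

>>> {"name": "apply_moves", "arguments": {"increments": [{"tx": 0.0009,"ty": 0.0004,"tz": 0,"rx": 0,"ry": 0,"rz": 0,"claw": 0.0},{"tx": 0.0018,"ty": 0.0007,"tz": 0,"rx": 0,"ry": 0,"rz": 0,"claw": 0.0},{"tx": 0.0018,"ty": 0.0007,"tz": 0,"rx": 0,"ry": 0,"rz": 0,"claw": 0.0}]}}

```text
clock: 9.2
eef_pos: [538.7, 83.7, 54.6]
tool_rot: [-3.139, 0.0, -2.778]
force: [-1.4, -0.8, 2.6]
width: 0.5
```

>>> {"name": "apply_moves", "arguments": {"increments": [{"tx": 0.0009,"ty": 0.0004,"tz": -0.0003,"rx": 0,"ry": 0,"rz": 0,"claw": 0.0},{"tx": 0.0014,"ty": 0.0005,"tz": -0.0003,"rx": 0,"ry": 0,"rz": 0,"claw": 0.0},{"tx": 0.0014,"ty": 0.0005,"tz": -0.0003,"rx": 0,"ry": 0,"rz": 0,"claw": 0.0}]}}

```text
clock: 9.5
eef_pos: [538.9, 83.8, 54.4]
tool_rot: [-3.139, -0.002, -2.778]
force: [-4.0, -1.2, 6.7]
width: -0.0
```

Run:
```python
from cell import *
import cv2,numpy as np
for n in range(1):
    I=get_image("side"); a=I[195:295,240:335]
    cv2.imwrite("pics/s7.png",cv2.resize(cv2.cvtColor(a,cv2.COLOR_RGB2BGR),None,fx=6,fy=6,interpolation=2))
# ridge (white blob on blue) and orange-lip centroids across pictures, original px
for k in range(3,8):
    i=cv2.imread(f"pics/s{k}.png").astype(int); m=(i.min(2)>190); m[:225]=0; m[360:]=0; m[:,:165]=0; m[:,285:]=0
    o=(i[...,2]>200)&(i[...,0]<80)&(i[...,1]<190)
    o[480:]=0
    y,x=np.nonzero(m); yo,xo=np.nonzero(o); print(k,len(x),x.mean().round(1),y.mean().round(1),"lip",len(xo),xo.mean().round(1),yo.mean().round(1))
```

```text
3 1271 250.6 283.6 lip 17438 143.4 317.4
4 1360 221.3 293.5 lip 17172 142.8 317.4
5 1359 210.2 295.2 lip 17162 142.7 317.2
6 1347 202.4 297.3 lip 17153 142.7 317.2
7 1380 202.8 297.7 lip 17158 142.7 317.2
```

Run:
```python
from h import *
from cell import calibration
q=[521.1,77.4,.365];c=calibration("side")
for s in(0,12,18,20,22): print(s,((proj(c,toworld(q,[-66+75+s,0,62]))-[240,195])*6).round(1))
```

```text
0 [[258.3 279. ]]
12 [[229.4 286.6]]
18 [[214.9 290.4]]
20 [[210.1 291.6]]
22 [[205.3 292.9]]
```

The panel is about 20 mm out or more. Finger and ridge now seem to be in contact, so I'll push on gently to confirm the stop.

>>> {"name": "apply_moves", "arguments": {"increments": [{"tx": 0.0005,"ty": 0.0002,"tz": 0.0003,"rx": 0,"ry": 0,"rz": 0,"claw": 0.0},{"tx": 0.0009,"ty": 0.0004,"tz": 0.0003,"rx": 0,"ry": 0,"rz": 0,"claw": 0.0},{"tx": 0.0009,"ty": 0.0004,"tz": 0.0003,"rx": 0,"ry": 0,"rz": 0,"claw": 0.0}]}}

```text
clock: 9.85
eef_pos: [539.6, 84.0, 54.4]
tool_rot: [-3.139, -0.003, -2.778]
force: [-5.1, -2.5, 5.9]
width: -0.4
```

```bash
cat > blob.py <<'E'
from cell import *
import cv2,numpy as np,sys
k=sys.argv[1]
a=get_image("side")[195:295,240:335]
cv2.imwrite(f"pics/s{k}.png",cv2.resize(cv2.cvtColor(a,cv2.COLOR_RGB2BGR),None,fx=6,fy=6,interpolation=2))
i=cv2.imread(f"pics/s{k}.png").astype(int); m=(i.min(2)>190); m[:225]=0; m[360:]=0; m[:,:165]=0; m[:,285:]=0
o=(i[...,2]>200)&(i[...,0]<80)&(i[...,1]<190); o[480:]=0
y,x=np.nonzero(m); yo,xo=np.nonzero(o); print(k,len(x),x.mean().round(1),y.mean().round(1),"lip",len(xo),xo.mean().round(1),yo.mean().round(1),read_state()["force"].round(1))
E
python3 blob.py 8
```

```text
8 1326 202.6 297.9 lip 17163 142.6 317.2 [-5.9 -2.1  5.2]
```

>>> {"name": "apply_moves", "arguments": {"increments": [{"tx": 0.0005,"ty": 0.0002,"tz": 0,"rx": 0,"ry": 0,"rz": 0,"claw": 0.0},{"tx": 0.0009,"ty": 0.0004,"tz": 0,"rx": 0,"ry": 0,"rz": 0,"claw": 0.0},{"tx": 0.0009,"ty": 0.0004,"tz": 0,"rx": 0,"ry": 0,"rz": 0,"claw": 0.0}]}}

```text
clock: 10.2
eef_pos: [539.6, 84.0, 54.4]
tool_rot: [-3.138, -0.004, -2.778]
force: [-7.2, -2.1, 7.8]
width: 0.1
```

```bash
python3 blob.py 9
```

```text
9 1348 202.8 298.3 lip 17173 142.6 317.1 [-6.8 -1.7  8.3]
```

View pics/s9.png

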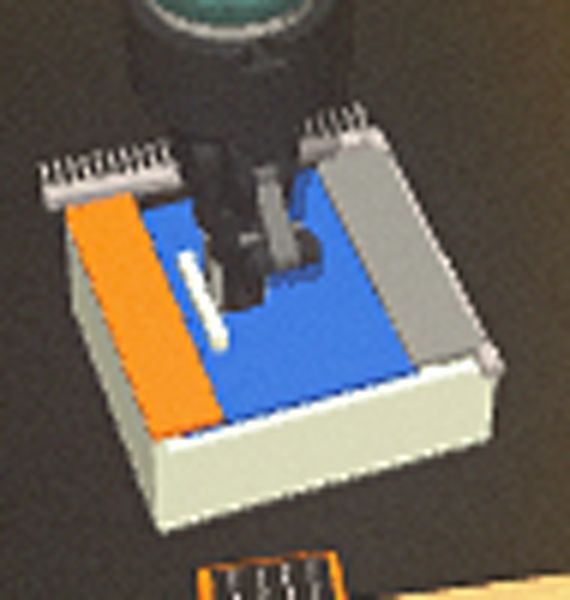

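The finger is on the ridge with 7.5 N and nothing moves. The ridge-to-lip gap is about 20 px, roughly 8 mm, which matches full slide. I'll ease the push and lift straight up.

>>> {"name": "apply_moves", "arguments": {"increments": [{"tx": -0.0008,"ty": -0.0003,"tz": 0.0,"rx": 0,"ry": 0,"rz": 0,"claw": 0.0},{"tx": -0.001,"ty": -0.0004,"tz": 0.001,"rx": 0,"ry": 0,"rz": 0,"claw": 0.0},{"tx": -0.001,"ty": -0.0004,"tz": 0.003,"rx": 0,"ry": 0,"rz": 0,"claw": 0.0},{"tx": -0.001,"ty": -0.0004,"tz": 0.007,"rx": 0,"ry": 0,"rz": 0,"claw": 0.0},{"tx": -0.002,"ty": -0.0008,"tz": 0.015,"rx": 0,"ry": 0,"rz": 0,"claw": 0.0},{"tx": -0.004,"ty": -0.0016,"tz": 0.04,"rx": 0,"ry": 0,"rz": 0,"claw": 0.0},{"tx": -0.004,"ty": -0.0016,"tz": 0.08,"rx": 0,"ry": 0,"rz": 0,"claw": 0.0},{"tx": -0.004,"ty": -0.0016,"tz": 0.12,"rx": 0,"ry": 0,"rz": 0,"claw": 0.0},{"tx": -0.004,"ty": -0.0016,"tz": 0.16,"rx": 0,"ry": 0,"rz": 0,"claw": 0.0},{"tx": -0.004,"ty": -0.0016,"tz": 0.16,"rx": 0,"ry": 0,"rz": 0,"claw": 0.0},{"tx": -0.004,"ty": -0.0016,"tz": 0.16,"rx": 0,"ry": 0,"rz": 0,"claw": 0.0}]}}

```text
clock: 11.35
eef_pos: [539.6, 83.9, 216.4]
tool_rot: [-3.138, 0.006, -2.778]
force: [0.2, -0.3, -0.2]
width: -0.5
```

```bash
python3 blob.py 10
```

```text
10 1410 203.3 291.5 lip 17193 142.9 317.5 [-0.1 -0.3  0. ]
```

View pics/s10.png

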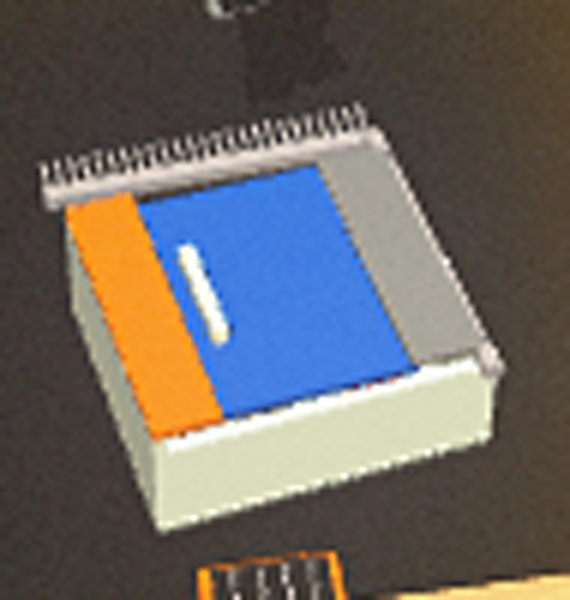

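The flap is held under the lip after release: the ridge is at (203,291) in the crop, risen about 1 image px as expected at 0.04 rad. The case hasn't moved, so I'm handing in.

```bash
python3 -c "
from cell import *
print(finish_job())"
```

```text
the job is handed in; nothing more can be done
None
```

The clipper-blade case is shut and handed in, at about 11.5 s on the robot's clock. I pushed the flap over from the outside with closed fingertips, pressed it flat, slid it under the lip with a final push on the ridge, and lifted straight up.

**Checks that agreed**
- **Full slide:** a final push of about 7.5 N on the ridge moved neither the panel nor the case. The gap from ridge to lip measured about 8 mm, which matches the full 22 mm slide.
- **Held shut:** after lifting off, the tool reads no force. The flap stays under the lip, risen only about 0.04 rad as described.
- **Surroundings:** the lip's position in the side picture stayed within about 1 zoomed pixel (under 0.5 mm) from flat to release. The comb and the visible part of the brush look undisturbed. I took no final picture of the wider counter.

**Checks that disagreed or fell short**
- **Slide from pictures:** the ridge's movement between pictures gave about 20 mm, not 22. My first picture was taken with the flap not quite flat, so I relied on the force stop and the gap to the lip.
- **Friction drag:** friction under the pressing finger carried the panel most of the slide. The ridge itself took only the last part, which I reached by easing the press so the finger slipped up to it.
- **Tilted approach:** my first approach with a tilted tool ran up against the joint limits, so I did the job with the tool vertical.

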